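Pump the front-brake lever and hold it at its stop

ROBOT

A 7-joint arm with a two-finger parallel gripper is mounted at the origin on the work surface. World frame = base frame: x ahead of the robot, y to its left, z up, the work surface at z = 0. Lengths are in m, angles in rad, forces in N, time in s.
With the tool pointing down it reaches from about 0.425 to 0.875 m from the base axis. Payload 4.7 kg.
Tool frame: the origin (TCP) lies midway between the tips of the shut fingers; the grasp point (between the pads) lies 19 mm behind it; z points along the fingers, y is the direction in which the jaws open and shut (so a half turn about z gives the same grasp; the last joint's range is limited). The gripper opens to 87 mm and grips with 3 to 60 N. Pads are 19 mm wide; open, the fingers measure 117 mm over their backs; the gripper's body (75 mm by 190 mm) begins 51 mm behind the grasp point.
Start: joints at [1.298, 0.321, -0.07, 1.45, 0.023, 1.371, -0.057], TCP at [0.184, -0.623, 0.223] pointing down, gripper open.
Joint ranges: [-2.86, 2.86], [-0.3, 2.09], [-1.38, 1.24], [0.06, 2.45], [-1.56, 4.7], [0.09, 2.05], [-2.69, 2.69]. Speed limits (rad/s): [2.57, 2.57, 3.14, 3.14, 3.14, 3.14, 3.14].

INTERFACE

Orientations are given as a unit quaternion [x, y, z, w].
In Python, from rig import r gives the robot as it stands.
- The arm moves only by the tool move_arm, never from a script. Its argument "increments" is a list of rows, each an object of numbers: "ax", "ay", "az": the turn, a rotation vector about the tool's x, y, z in rad; "tx", "ty", "tz": the shift along the tool's x, y, z in m; "fingers": the opening in per cent of the stroke, from 0 (shut) to 100 (fully open). A call has exactly 10 rows; each row is the pose to reach, as a shift and turn from the pose commanded when the call began, along the tool's axes at that moment; what a row does not reach only later rows make up. A row lasts 1/10 s, in which the tool goes at most 50 mm and 8.59 degrees, less where a joint would pass 70% of its speed; a pose out of reach is approached as far as the arm can. A call with a gripper value outside its range is refused whole. The fingers move at their own pace and stop on an object; "newtons" is the grip in N (left out, the last holds). Time passes only in rows, so rows that repeat a pose let the fingers close, or fill a call up. It gives the time, the measured TCP pose, the force and the opening at its end, in the units of the state.
- r.observe(): the state, without advancing time (a new reading comes with each control period).
- r.capture(name): name is "scene" or "top"; returns a dict with "img" (420x560x3 uint8, red, green, blue), "range_z" (420x560 float32, m along the optical axis (not along the pixel's ray), 0 where there is no reading), "fov_y" (degrees; the focal length in pixels is half the picture's height over the tangent of half this angle, whatever the lens; pixels are square), "cx", "cy" (the principal point, pixels), "origin" and "rotation" of the camera in the world. Camera axes: x right, y up, looking along -z (the intrinsics and any distortion apply to the point x, -y, -z); pixel columns grow to the right and rows downward; lengths in m; the calibration is good to about 2 mm. A picture is of the moment at which its call begins.
- r.job_done(): hands the job in, once; it reports no verdict.
The state is a dict: "t": time; "q": joint angles; "dq": joint speeds; "effort": joint torques, N m; "tcp_pos": TCP position; "ee_rot": TCP orientation; "ft_force": force on the tool from outside, world axes, zero at the start; "torque": the same for the moment, N m; "width": finger opening in m.
Only numpy, scipy, OpenCV 4.12 (cv2) and the standard library are available. Lean on these libraries where they do the work, as an engineer would, in place of code of your own. Each camera call takes 0.05 s, during which the arm holds its last target. There are 200 camera calls.

TASK

Of the two half-handlebars standing on the bench, find the one with the box-shaped fluid reservoir: that is the front brake. With your fingers outside its lever, press the lever in with the finger backs until it stops short of the bar, let it come all the way back out, then press it in to its stop again and finish there, holding it in. Grip nothing, don't force the lever past its stop, don't touch the brake's rubber grip, and leave the clutch lever and the other things on the bench as they are.

Things in the scene. Friction and masses are not known exactly. Their poses are not given: they have to be found in the camera images.
- brake_stand: Fixed front-brake half-bar: 110 mm square base plate, upright 41 mm tube (147 mm high), level bar at 120 mm height. Origin on the bench under the grip's middle; y along the bar (tube at y = +130 mm, free end y = -135 mm); x level from bar towards lever. The lever clamp at y = +70 mm carries the box-shaped fluid reservoir (50 x 40 mm, top 177 mm above the bench), which the clutch lacks.
- brake_grip: The black rubber grip of the brake half-bar, 33 mm thick and 125 mm long, with a 46 mm flange at the lever clamp's end; origin at its middle, 120 mm above the bench; y axis along the bar. Not to be touched.
- brake_blade: Brake lever's blade, aluminium, 10 mm thick, 16 mm high. Origin at mid thickness and height at the place to press, 105 mm from the pivot, 120 mm above the bench. x = level, square to the blade, outwards (press to -x); y = along it to the pivot; z up; turns with the lever. Straight 50 mm each way, ball end at y = -53 mm. Keep the point between the fingers on its outer (+x) side while pressing.
- brake_press (a point): The middle of the outer face of the brake lever's blade, where to press: 5 mm along +x from the blade's origin. Moves with the lever. Its axes are those of the blade.
- brake_pivot (a point): The pivot of the brake lever (vertical axis), 120 mm above the bench. The lever turns level about it; the bar's centre line lies 50 mm behind it.
- brake_lever (a joint): Lever angle, rad: 0 = fully out (rest), grows as pressed towards the bar, 0.30 = firm stop (31 mm travel at the press point, about 25 mm still free to the grip). A spring pushes it out: at the press point about 3 N at 0, 8.5 N just before the stop; let go, it returns to 0. At its stop: above 0.275; fully out: below 0.03. Over 60 N from the fingers counts as forcing it.
- clutch_stand: The other, fixed half-bar, the mirror image of the brake's, with the clutch lever; no reservoir but a small cable adjuster barrel with a wheel at the lever clamp. Origin on the bench under the middle of its grip; tube at y = -130 mm, free end at y = +135 mm, lever on its +x side, about 75 mm from the bar.
- clutch_lever (a joint): Angle of the clutch lever in rad, 0 = fully out; same size and spring as the brake lever. To be left alone.
- bearing: plain steel ball bearing ring lying flat under the brake half-bar, 52 mm across, 15 mm high; origin at the centre of its underside. To be left alone.
- spare_grip: loose black rubber grip, 120 mm long, 32 mm thick, lying on the bench under the clutch half-bar; origin at its underside. To be left alone.
- plug_socket: steel spark-plug socket standing upright under the clutch half-bar, 25 mm across, 60 mm high; origin at its underside. To be left alone.
- jar: closed glass jar, 60 mm across, 75 mm high, standing beyond the brake lever; origin at its underside. To be left alone.
- oil_can: round metal can with black cap, 58 mm across, 150 mm high, standing near the far edge of the bench; origin at its underside. To be left alone.
- wrench: steel spanner 170 mm long lying near the far edge of the bench; origin at its underside. To be left alone.
- screwdriver: screwdriver 190 mm long lying at the near left of the bench; origin at its underside. To be left alone.

How it is judged:
By the outcome, as a careful person would: the job done as asked, in the order asked, and still so for the second after the job is handed in, while the arm keeps its last pose, push and grip.
It also fails if it takes over 72 s, if anything falls off the work surface, if the arm or the gripper's body presses on something with over 40 N, if the wrist force passes 120 N, or if a joint passes its speed limit or range.

## Working session

There is one attempt and no reset: what is moved stays moved. The work goes in short steps, Python scripts to look and compute and a tool call to move; the robot and the scene stay as the last step left them, time stands still between calls to the robot, and variables do not carry over. Pictures are saved under pics/ and viewed, about 8 in all and at most 12, crops included, and the job is handed in when it is done.

Besides the shell and the picture viewer there is one more tool, called after ">>>" in YAML: its name, and indented under it one key for each argument. move_arm: Moves the arm, as the interface text tells. Its arguments: {"type":"object","properties":{"increments":{"type":"array"},"newtons":{"type":"number"}},"required":["increments"]}

```bash
mkdir -p pics; ls; cat > h.py <<'E'
import numpy as np, cv2
from rig import r
def cap(n,f):
    c=r.capture(n); cv2.imwrite(f'pics/{f}.png',c['img'][:,:,::-1]); np.savez(f'{f}.npz',**c); return c
def pts(c):
    H,W=c['range_z'].shape; f=H/2/np.tan(np.radians(c['fov_y'])/2)
    v,u=np.mgrid[:H,:W]; z=c['range_z']
    p=np.stack([(u-c['cx'])/f*z,-(v-c['cy'])/f*z,-z],-1)
    return p@np.array(c['rotation']).T+np.array(c['origin'])
E
python3 - <<'E'
from h import *
s=r.observe(); print({k:np.round(v,3) for k,v in s.items()})
a=cap('scene','s1');b=cap('top','t1')
for c in (a,b): print({k:np.round(v,3) for k,v in c.items() if k not in('img','range_z')})
cv2.imwrite('pics/both1.png',np.vstack([a['img'],b['img']])[:,:,::-1])
E
```

```text
pics
{'t': np.float64(0.0), 'q': array([ 1.298,  0.322, -0.07 ,  1.452,  0.023,  1.371, -0.057]), 'dq': array([-0.003,  0.   ,  0.001,  0.   , -0.001,  0.   , -0.   ]), 'effort': array([-1.0000e-03, -4.9129e+01, -4.0400e-01, -3.1253e+01, -6.4000e-02,
        4.4000e-02,  0.0000e+00]), 'tcp_pos': array([ 0.184, -0.623,  0.221]), 'ee_rot': array([ 0.99 ,  0.143, -0.   , -0.001]), 'ft_force': array([ 0.657, -0.015, -0.464]), 'torque': array([-0.03 , -0.002, -0.012]), 'width': np.float64(0.087)}
{'fov_y': np.float64(45.898), 'cx': np.float64(274.266), 'cy': np.float64(210.874), 'origin': array([ 1.446, -0.045,  0.826]), 'rotation': array([0.317, 0.292, 0.598, 0.675])}
{'fov_y': np.float64(52.173), 'cx': np.float64(275.646), 'cy': np.float64(213.012), 'origin': array([0.412, 0.046, 1.144]), 'rotation': array([-0.035,  0.045,  0.708, -0.704])}
```

View pics/s1.png

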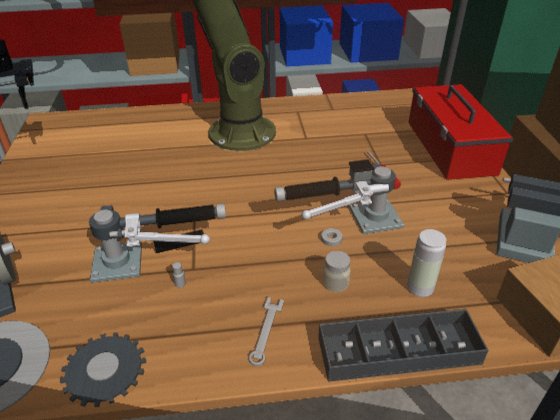

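View pics/t1.png

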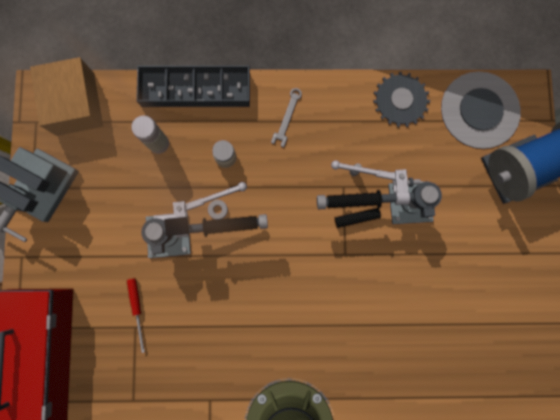

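```bash
sed -i "s/np.array(c\['rotation'\]).T/Rotation.from_quat(c['rotation']).as_matrix().T/; 1a from scipy.spatial.transform import Rotation" h.py
python3 - <<'E'
from h import *
a=np.load('s1.npz');b=np.load('t1.npz')
im=np.zeros((600,800,3),np.uint8)
im[:300]=np.hstack([cv2.resize(a['img'][130:250,260:420],(400,300),interpolation=2),cv2.resize(a['img'][190:310,70:230],(400,300),interpolation=2)])
im[300:]=np.hstack([cv2.resize(b['img'][150:270,130:290],(400,300),interpolation=2),cv2.resize(b['img'][130:250,300:460],(400,300),interpolation=2)])
cv2.imwrite('pics/crop1.png',im[:,:,::-1])
P=pts(b);Q=pts(a)
for u,v in [(154,231),(180,210),(200,200),(210,197),(220,194),(230,190),(242,186),(210,227),(230,225),(250,223),(262,221),(224,152),(400,300)]: print('top',u,v,P[v,u].round(3))
for u,v in [(306,215),(320,211),(330,208),(340,205),(350,202),(380,175),(315,190),(280,194),(337,260),(430,238)]: print('sc',u,v,Q[v,u].round(3))
# blade: points with z .11-.135 and bright
for n,p,c in(('t',P,b),('s',Q,a)):
    m=(p[...,2]>.105)&(p[...,2]<.14)&(c['img'].min(-1)>130)&(p[...,1]>0)&(p[...,0]>.3)&(p[...,0]<.8)&(p[...,1]<.4)
    X=p[m]; print(n,len(X)); print(X[np.argsort(X[:,1])][::8].round(3).tolist())
E
```

```text
top 154 231 [0.485 0.315 0.145]
top 180 210 [0.535 0.258 0.134]
top 200 200 [0.56  0.212 0.128]
top 210 197 [0.568 0.189 0.125]
top 220 194 [0.574 0.165 0.127]
top 230 190 [0.584 0.141 0.126]
top 242 186 [0.593 0.112 0.129]
top 210 227 [0.494 0.186 0.137]
top 230 225 [0.499 0.139 0.138]
top 250 223 [0.503 0.092 0.138]
top 262 221 [0.508 0.064 0.133]
top 224 152 [0.692 0.162 0.072]
top 400 300 [ 0.31  -0.296  0.001]
sc 306 215 [0.603 0.111 0.123]
sc 320 211 [0.586 0.146 0.117]
sc 330 208 [0.58  0.17  0.119]
sc 340 205 [0.57  0.196 0.117]
sc 350 202 [0.563 0.221 0.118]
sc 380 175 [0.5   0.307 0.142]
sc 315 190 [0.515 0.147 0.124]
sc 280 194 [0.523 0.062 0.127]
sc 337 260 [0.7   0.164 0.071]
sc 430 238 [0.737 0.343 0.147]
t 428
[[0.513, 0.057, 0.136], [0.508, 0.062, 0.139], [0.508, 0.064, 0.133], [0.508, 0.069, 0.137], [0.599, 0.11, 0.127], [0.598, 0.114, 0.13], [0.598, 0.117, 0.127], [0.589, 0.122, 0.125], [0.591, 0.127, 0.126], [0.589, 0.134, 0.126], [0.581, 0.141, 0.128], [0.585, 0.146, 0.123], [0.577, 0.153, 0.129], [0.574, 0.16, 0.129], [0.577, 0.165, 0.127], [0.569, 0.172, 0.128],
[... 3167 characters left out ...]
524, 0.312, 0.127], [0.523, 0.314, 0.131], [0.521, 0.318, 0.127], [0.526, 0.32, 0.116], [0.757, 0.328, 0.14], [0.762, 0.333, 0.107], [0.759, 0.335, 0.135], [0.765, 0.336, 0.138], [0.764, 0.337, 0.134], [0.761, 0.338, 0.114], [0.764, 0.339, 0.128], [0.765, 0.34, 0.106], [0.768, 0.341, 0.117], [0.762, 0.343, 0.12], [0.764, 0.343, 0.135], [0.763, 0.345, 0.127], [0.764, 0.346, 0.13], [0.763, 0.347, 0.137], [0.767, 0.349, 0.113], [0.763, 0.35, 0.137], [0.766, 0.351, 0.134], [0.763, 0.353, 0.14], [0.765, 0.355, 0.108], [0.765, 0.356, 0.135], [0.764, 0.357, 0.137], [0.761, 0.359, 0.137], [0.761, 0.361, 0.128], [0.761, 0.363, 0.139], [0.758, 0.364, 0.138], [0.76, 0.366, 0.112], [0.755, 0.37, 0.116]]
```

View pics/crop1.png

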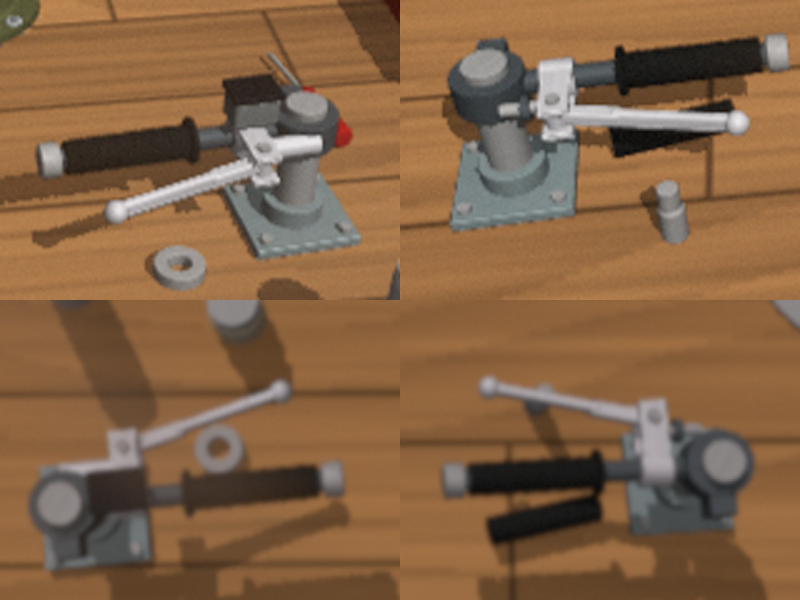

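The brake is the left stand in the top view (upper-left crop panel): it has the black box reservoir at about scene px (360,170), its ball end is at scene px (306,215) and top px (242,186), and the bearing and jar are nearby. The clutch (right crop panels) has only the adjuster barrel. Next I'll plan the transfer.

```bash
cat >> h.py <<'E'
def rows(wps,start=None):
    """wps: (x,y,z,phi deg of tool x), tool down; rows in the tool frame of the start pose"""
    s=r.observe(); p0,R0=(s['tcp_pos'],Rotation.from_quat(s['ee_rot'])) if start is None else (np.array(start[:3]),down(start[3]))
    for x,y,z,f in wps:
        d=R0.inv().apply(np.array([x,y,z])-p0); a=(R0.inv()*down(f)).as_rotvec(); print(d.round(4).tolist(),a.round(4).tolist())
def down(f): return Rotation.from_euler('z',f,degrees=True)*Rotation.from_euler('x',180,degrees=True)
E
python3 - <<'E'
from h import *
b=np.load('t1.npz');a=np.load('s1.npz')
for n,c in (('t',b),('s',a)):
    p=pts(c); X=p[(p[...,2]>.105)&(p[...,2]<.135)&(c['img'].min(-1)>110)&(p[...,1]>.125)&(p[...,1]<.21)&(p[...,0]>.54)&(p[...,0]<.62)]
    if n=='s': print('face',np.polyfit(*X[X[:,2]<.121][:,[1,0]].T,1).round(4), (X[:,2]<.121).sum())
    k=np.polyfit(X[:,1],X[:,0],1); d=(X[:,0]-np.polyval(k,X[:,1]))*.95; print(n,k.round(4),np.percentile(d,[2,50,98]).round(4),np.polyval(k,.162).round(4))
s=r.observe(); E=Rotation.from_quat(s['ee_rot']); f0=np.degrees(np.arctan2(*E.apply([1,0,0])[[1,0]])); print(f0)
def P(k):
    t=np.radians(-73.53+89.3*k); rr=.648; return rr*np.cos(t),rr*np.sin(t),.224+.1*min(1,k*4),f0+(108.2-f0)*k
ks=np.r_[.01,.03,.07,.12,.17,.22,.27,.32,.37,.42,.47,.52,.57,.62,.67,.72,.77,.82,.87,.92]
rows([P(k) for k in ks[:10]],(.184,-.623,.223,f0)); print(); rows([P(k) for k in ks[10:]],P(.42))
print(P(.92))
E
```

```text
t [-0.364   0.6344] [-0.0043 -0.0002  0.0041] 0.5754
face [-0.3658  0.6415] 88
s [-0.3625  0.6399] [-0.0068  0.0005  0.0043] 0.5811
16.432966459737038
[0.0103, -0.0017, -0.005] [-0.0, 0.0, -0.016]
[0.0305, -0.0023, -0.013] [0.0, 0.0, -0.048]
[0.0707, -0.0055, -0.029] [-0.0, 0.0, -0.1121]
[0.1207, -0.013, -0.049] [0.0, 0.0, -0.1922]
[0.1699, -0.0243, -0.069] [0.0, 0.0, -0.2723]
[0.218, -0.0395, -0.089] [0.0, 0.0, -0.3524]
[0.2649, -0.0583, -0.101] [0.0, 0.0, -0.4324]
[0.3101, -0.0807, -0.101] [0.0, 0.0, -0.5125]
[0.3534, -0.1066, -0.101] [0.0, 0.0, -0.5926]
[0.3946, -0.1358, -0.101] [0.0, 0.0, -0.6727]

[0.0505, -0.0011, -0.0] [0.0, 0.0, -0.0801]
[0.1007, -0.0061, -0.0] [0.0, 0.0, -0.1602]
[0.1504, -0.015, -0.0] [-0.0, 0.0, -0.2402]
[0.1993, -0.0278, -0.0] [0.0, 0.0, -0.3203]
[0.247, -0.0443, -0.0] [-0.0, 0.0, -0.4004]
[0.2932, -0.0645, -0.0] [-0.0, 0.0, -0.4805]
[0.3378, -0.0882, -0.0] [0.0, 0.0, -0.5606]
[0.3804, -0.1153, -0.0] [0.0, 0.0, -0.6407]
[0.4207, -0.1456, -0.0] [0.0, 0.0, -0.7207]
[0.4586, -0.179, -0.0] [0.0, 0.0, -0.8008]
(np.float64(0.6406700976244335), np.float64(0.0971896394164461), 0.324, np.float64(100.85863731677895))
```

>>> move_arm:
  increments:
    - {"tx": 0.01,"ty": -0.001,"tz": -0.005,"az": -0.016,"fingers": 0}
    - {"tx": 0.03,"ty": -0.002,"tz": -0.013,"az": -0.048,"fingers": 0}
    - {"tx": 0.071,"ty": -0.005,"tz": -0.029,"az": -0.112,"fingers": 0}
    - {"tx": 0.121,"ty": -0.013,"tz": -0.049,"az": -0.192,"fingers": 0}
    - {"tx": 0.17,"ty": -0.024,"tz": -0.069,"az": -0.272,"fingers": 0}
    - {"tx": 0.218,"ty": -0.04,"tz": -0.089,"az": -0.352,"fingers": 0}
    - {"tx": 0.265,"ty": -0.058,"tz": -0.101,"az": -0.432,"fingers": 0}
    - {"tx": 0.31,"ty": -0.081,"tz": -0.101,"az": -0.513,"fingers": 0}
    - {"tx": 0.353,"ty": -0.107,"tz": -0.101,"az": -0.593,"fingers": 0}
    - {"tx": 0.395,"ty": -0.136,"tz": -0.101,"az": -0.673,"fingers": 0}
  newtons: 10

```text
invalid input at $.increments[0]: expected keys ax, ay, az, tx, ty, tz, fingers
```

>>> move_arm:
  increments:
    - {"tx": 0.05,"ty": -0.001,"tz": 0,"az": -0.08,"fingers": 0}
    - {"tx": 0.1,"ty": -0.006,"tz": 0,"az": -0.16,"fingers": 0}
    - {"tx": 0.15,"ty": -0.015,"tz": 0,"az": -0.24,"fingers": 0}
    - {"tx": 0.199,"ty": -0.028,"tz": 0,"az": -0.32,"fingers": 0}
    - {"tx": 0.247,"ty": -0.044,"tz": 0,"az": -0.4,"fingers": 0}
    - {"tx": 0.293,"ty": -0.065,"tz": 0,"az": -0.48,"fingers": 0}
    - {"tx": 0.338,"ty": -0.088,"tz": 0,"az": -0.561,"fingers": 0}
    - {"tx": 0.38,"ty": -0.115,"tz": 0,"az": -0.641,"fingers": 0}
    - {"tx": 0.421,"ty": -0.146,"tz": 0,"az": -0.721,"fingers": 0}
    - {"tx": 0.459,"ty": -0.179,"tz": 0,"az": -0.801,"fingers": 0}

```text
invalid input at $.increments[0]: expected keys ax, ay, az, tx, ty, tz, fingers
```

>>> move_arm:
  increments:
    - {"ax": 0,"ay": 0,"tx": 0.01,"ty": -0.001,"tz": -0.005,"az": -0.016,"fingers": 0}
    - {"ax": 0,"ay": 0,"tx": 0.03,"ty": -0.002,"tz": -0.013,"az": -0.048,"fingers": 0}
    - {"ax": 0,"ay": 0,"tx": 0.071,"ty": -0.005,"tz": -0.029,"az": -0.112,"fingers": 0}
    - {"ax": 0,"ay": 0,"tx": 0.121,"ty": -0.013,"tz": -0.049,"az": -0.192,"fingers": 0}
    - {"ax": 0,"ay": 0,"tx": 0.17,"ty": -0.024,"tz": -0.069,"az": -0.272,"fingers": 0}
    - {"ax": 0,"ay": 0,"tx": 0.218,"ty": -0.04,"tz": -0.089,"az": -0.352,"fingers": 0}
    - {"ax": 0,"ay": 0,"tx": 0.265,"ty": -0.058,"tz": -0.101,"az": -0.432,"fingers": 0}
    - {"ax": 0,"ay": 0,"tx": 0.31,"ty": -0.081,"tz": -0.101,"az": -0.513,"fingers": 0}
    - {"ax": 0,"ay": 0,"tx": 0.353,"ty": -0.107,"tz": -0.101,"az": -0.593,"fingers": 0}
    - {"ax": 0,"ay": 0,"tx": 0.395,"ty": -0.136,"tz": -0.101,"az": -0.673,"fingers": 0}
  newtons: 10

```text
t: 1.1
tcp_pos: [0.5172, -0.3898, 0.3247]
ee_rot: [0.885, 0.465, 0.001, 0.001]
ft_force: [1.1, -0.6, 0.6]
width: 0.0149
```

>>> move_arm:
  increments:
    - {"ax": 0,"ay": 0,"tx": 0.05,"ty": -0.001,"tz": 0,"az": -0.08,"fingers": 0}
    - {"ax": 0,"ay": 0,"tx": 0.1,"ty": -0.006,"tz": 0,"az": -0.16,"fingers": 0}
    - {"ax": 0,"ay": 0,"tx": 0.15,"ty": -0.015,"tz": 0,"az": -0.24,"fingers": 0}
    - {"ax": 0,"ay": 0,"tx": 0.199,"ty": -0.028,"tz": 0,"az": -0.32,"fingers": 0}
    - {"ax": 0,"ay": 0,"tx": 0.247,"ty": -0.044,"tz": 0,"az": -0.4,"fingers": 0}
    - {"ax": 0,"ay": 0,"tx": 0.293,"ty": -0.065,"tz": 0,"az": -0.48,"fingers": 0}
    - {"ax": 0,"ay": 0,"tx": 0.338,"ty": -0.088,"tz": 0,"az": -0.561,"fingers": 0}
    - {"ax": 0,"ay": 0,"tx": 0.38,"ty": -0.115,"tz": 0,"az": -0.641,"fingers": 0}
    - {"ax": 0,"ay": 0,"tx": 0.421,"ty": -0.146,"tz": 0,"az": -0.721,"fingers": 0}
    - {"ax": 0,"ay": 0,"tx": 0.459,"ty": -0.179,"tz": 0,"az": -0.801,"fingers": 0}

```text
t: 2.1
tcp_pos: [0.6309, 0.0848, 0.3244]
ee_rot: [0.634, 0.773, 0.001, 0.0]
ft_force: [0.7, 0.6, -0.3]
width: 0.0005
```

```bash
python3 - <<'E'
from h import *
s=r.observe(); E=Rotation.from_quat(s['ee_rot']); print(s['tcp_pos'].round(4),np.degrees(np.arctan2(*E.apply([1,0,0])[[1,0]])),E.apply([0,0,1]).round(4),s['ft_force'],s['width'],s['dq'].round(3))
bx=np.array([np.cos(np.radians(20)),np.sin(np.radians(20))]); T=np.array([.576,.162])+.045*bx; print(T)
p0=s['tcp_pos']
for k in (0,.3,.6,1): pass
f=100.9
rows([(*(p0[:2]+(T-p0[:2])*min(1,k/4)),.324-max(0,k-3)/7*.219,f+9.1*min(1,k/4)) for k in range(1,11)],(*p0[:2],.324,f))
E
```

```text
[0.6309 0.0848 0.3244] 101.26874854768151 [ 0.0012  0.0011 -1.    ] [ 0.73897096  0.55367377 -0.28515302] 0.0004819056038401409 [-0.56   0.053 -0.319  0.005  0.114  0.016 -0.063]
[0.61828617 0.17739091]
[0.0233, 0.0013, 0.0] [0.0, 0.0, -0.0397]
[0.0467, 0.0026, 0.0] [0.0, 0.0, -0.0794]
[0.07, 0.0038, 0.0] [0.0, 0.0, -0.1191]
[0.0933, 0.0051, 0.0313] [0.0, 0.0, -0.1588]
[0.0933, 0.0051, 0.0626] [0.0, 0.0, -0.1588]
[0.0933, 0.0051, 0.0939] [0.0, 0.0, -0.1588]
[0.0933, 0.0051, 0.1251] [0.0, 0.0, -0.1588]
[0.0933, 0.0051, 0.1564] [0.0, 0.0, -0.1588]
[0.0933, 0.0051, 0.1877] [0.0, 0.0, -0.1588]
[0.0933, 0.0051, 0.219] [0.0, 0.0, -0.1588]
```

>>> move_arm:
  increments:
    - {"ax": 0,"ay": 0,"az": -0.04,"tx": 0.02,"ty": -0.002,"tz": 0,"fingers": 0}
    - {"ax": 0,"ay": 0,"az": -0.08,"tx": 0.042,"ty": -0.004,"tz": 0,"fingers": 0}
    - {"ax": 0,"ay": 0,"az": -0.12,"tx": 0.064,"ty": -0.006,"tz": 0.02,"fingers": 0}
    - {"ax": 0,"ay": 0,"az": -0.159,"tx": 0.083,"ty": -0.007,"tz": 0.05,"fingers": 0}
    - {"ax": 0,"ay": 0,"az": -0.159,"tx": 0.083,"ty": -0.007,"tz": 0.08,"fingers": 0}
    - {"ax": 0,"ay": 0,"az": -0.159,"tx": 0.083,"ty": -0.007,"tz": 0.11,"fingers": 0}
    - {"ax": 0,"ay": 0,"az": -0.159,"tx": 0.083,"ty": -0.007,"tz": 0.134,"fingers": 0}
    - {"ax": 0,"ay": 0,"az": -0.159,"tx": 0.083,"ty": -0.007,"tz": 0.144,"fingers": 0}
    - {"ax": 0,"ay": 0,"az": -0.159,"tx": 0.083,"ty": -0.007,"tz": 0.144,"fingers": 0}
    - {"ax": 0,"ay": 0,"az": -0.159,"tx": 0.083,"ty": -0.007,"tz": 0.144,"fingers": 0}

```text
t: 3.1
tcp_pos: [0.6095, 0.1606, 0.1808]
ee_rot: [0.574, 0.819, 0.001, 0.001]
ft_force: [0.5, -0.7, 0.0]
width: 0.0002
```

```bash
python3 - <<'E'
from h import *
s=r.observe(); E=Rotation.from_quat(s['ee_rot']); print(s['tcp_pos'].round(4),np.degrees(np.arctan2(*E.apply([1,0,0])[[1,0]])),E.apply([0,0,1]).round(4),s['ft_force'],s['dq'].round(3))
a=cap('scene','s2'); b=cap('top','t2')
im=np.hstack([cv2.resize(c,(400,400),interpolation=2) for c in (a['img'][110:310,240:440],b['img'][100:300,120:320])])
cv2.imwrite('pics/crop2.png',im[:,:,::-1])
E
```

```text
[0.6095 0.1606 0.1808] 109.97578769271696 [ 1.7e-03  4.0e-04 -1.0e+00] [ 0.53285836 -0.65238949  0.03459012] [ 0.001 -0.011 -0.005 -0.015 -0.002 -0.002 -0.001]
```

View pics/crop2.png

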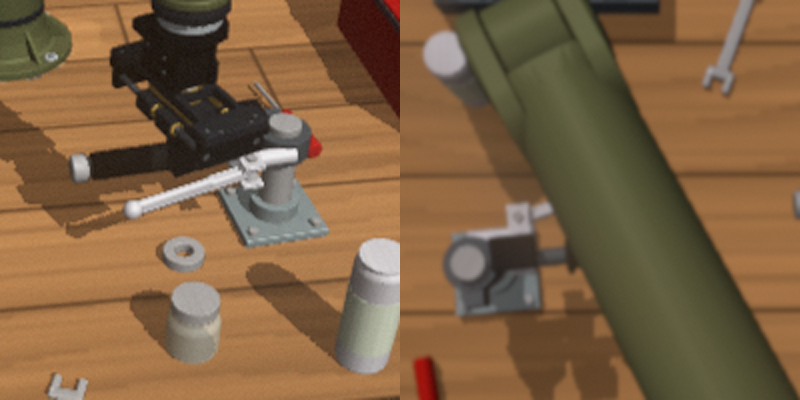

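```bash
python3 - <<'E'
from h import *
c=np.load('s2.npz'); s=r.observe(); R=Rotation.from_quat(s['ee_rot'])
f=210/np.tan(np.radians(float(c['fov_y']))/2)
C=Rotation.from_quat(c['rotation'])
def proj(p):
    q=C.inv().apply(np.array(p)-c['origin']); return c['cx']+f*q[0]/-q[2], c['cy']-f*q[1]/-q[2], -q[2]
im=cv2.resize(c['img'][90:240,250:450],(800,600),interpolation=2)
def dot(p,col):
    u,v,z=proj(p); cv2.circle(im,(int((u-250+.5)*4),int((v-90+.5)*4)),5,col,2); print(np.round((u,v,z),3), c['range_z'][int(v+.5),int(u+.5)])
dot(s['tcp_pos'],(255,0,0))
for y in(-.015,.015): dot(s['tcp_pos']+R.apply([0,y,0]),(255,255,0))
for x in(-.0375,.0375):
  for y in (-.095,.095): dot(s['tcp_pos']+R.apply([x,y,-.07]),(0,255,0))
dot((.576,.162,.12),(255,0,255))
cv2.imwrite('pics/crop3.png',im[:,:,::-1])
p=pts(c)
X=p[(np.linalg.norm(p[...,:2]-s['tcp_pos'][:2],axis=-1)<.13)&(p[...,2]>.16)&(p[...,2]<.5)]
L=R.inv().apply(X-s['tcp_pos'])
for z0 in np.arange(-.3,.03,.02):
    m=(L[:,2]>=z0)&(L[:,2]<z0+.02)
    if m.sum()>3: print(z0.round(2),m.sum(),L[m].min(0).round(3),L[m].max(0).round(3))
E
```

```text
[330.076 194.153   1.069] 1.0543305
[326.46  190.494   1.079] 1.0574212
[333.763 197.885   1.058] 1.3550154
[294.154 150.002   1.079] 1.5476148
[341.358 196.674   0.946] 1.3581326
[323.84  141.638   1.105] 0.97460014
[373.893 185.94    0.971] 1.1799393
[326.135 206.742   1.134] 1.1274168
-0.3 438 [-0.038 -0.011 -0.3  ] [ 0.027  0.038 -0.28 ]
-0.28 483 [-0.039 -0.018 -0.28 ] [ 0.042  0.039 -0.26 ]
-0.26 404 [-0.038 -0.012 -0.26 ] [ 0.029  0.038 -0.24 ]
-0.24 389 [-0.038 -0.019 -0.24 ] [ 0.028  0.038 -0.22 ]
-0.22 420 [-0.041 -0.021 -0.22 ] [ 0.03  0.04 -0.2 ]
-0.2 260 [-0.04  -0.016 -0.2  ] [ 0.026  0.039 -0.18 ]
-0.18 437 [-0.04  -0.051 -0.18 ] [ 0.036  0.039 -0.16 ]
-0.16 198 [-0.038 -0.049 -0.16 ] [ 0.034  0.019 -0.14 ]
-0.14 336 [-0.025 -0.053 -0.14 ] [ 0.025  0.019 -0.12 ]
-0.12 1206 [-0.04  -0.097 -0.12 ] [ 0.036  0.097 -0.1  ]
-0.1 835 [-0.04  -0.092 -0.1  ] [ 0.037  0.095 -0.08 ]
-0.08 256 [-0.04  -0.087 -0.08 ] [ 0.035  0.089 -0.065]
-0.06 28 [-0.014 -0.004 -0.052] [ 0.004  0.017 -0.04 ]
-0.04 86 [-0.014 -0.009 -0.04 ] [ 0.009  0.015 -0.02 ]
-0.02 94 [-0.014 -0.009 -0.02 ] [ 0.01   0.011 -0.   ]
0.0 5 [-0.012 -0.007  0.   ] [0.011 0.008 0.002]
```

View pics/crop3.png

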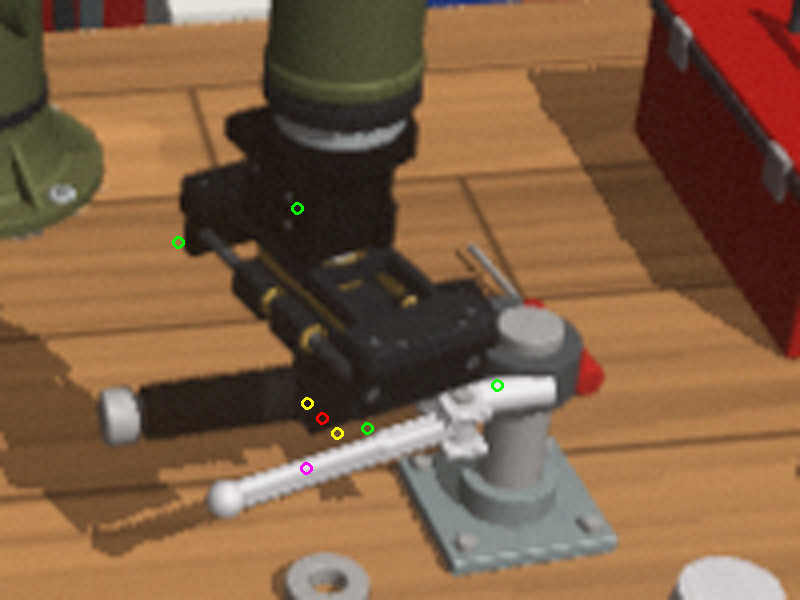

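The projection matches: the TCP and finger tip (zoom px 322,418) sit about 11 mm outside the blade and above it, and the 190 mm side of the body runs along the jaw axis. Next I'll move out 13 mm and descend.

>>> move_arm:
  increments:
    - {"ax": 0,"ay": 0,"az": 0,"tx": 0.006,"ty": 0.007,"tz": 0,"fingers": 0}
    - {"ax": 0,"ay": 0,"az": 0,"tx": 0.012,"ty": 0.013,"tz": 0,"fingers": 0}
    - {"ax": 0,"ay": 0,"az": 0,"tx": 0.012,"ty": 0.013,"tz": 0.01,"fingers": 0}
    - {"ax": 0,"ay": 0,"az": 0,"tx": 0.012,"ty": 0.013,"tz": 0.025,"fingers": 0}
    - {"ax": 0,"ay": 0,"az": 0,"tx": 0.012,"ty": 0.013,"tz": 0.04,"fingers": 0}
    - {"ax": 0,"ay": 0,"az": 0,"tx": 0.012,"ty": 0.013,"tz": 0.055,"fingers": 0}
    - {"ax": 0,"ay": 0,"az": 0,"tx": 0.012,"ty": 0.013,"tz": 0.068,"fingers": 0}
    - {"ax": 0,"ay": 0,"az": 0,"tx": 0.012,"ty": 0.013,"tz": 0.076,"fingers": 0}
    - {"ax": 0,"ay": 0,"az": 0,"tx": 0.012,"ty": 0.013,"tz": 0.076,"fingers": 0}
    - {"ax": 0,"ay": 0,"az": 0,"tx": 0.012,"ty": 0.013,"tz": 0.076,"fingers": 0}

```text
t: 4.2
tcp_pos: [0.6171, 0.1763, 0.1036]
ee_rot: [0.574, 0.819, 0.0, 0.0]
ft_force: [-0.0, -0.5, 0.1]
width: 0.0006
```

```bash
cat >> h.py <<'E'
ST=np.radians(20); PO=np.array([.576,.162]); PV=PO+.105*np.array([-np.sin(ST),np.cos(ST)])
def lever(th,gap):
    "TCP xy, phi with finger back touching at lever angle th plus gap"
    a=ST-th; return (*(PV+.105*np.array([np.sin(a),-np.cos(a)])+(.020+gap)*np.array([np.cos(a),np.sin(a)])),.104,90+np.degrees(a))
def st():
    s=r.observe(); E=Rotation.from_quat(s['ee_rot']); f=np.degrees(np.arctan2(*E.apply([1,0,0])[[1,0]])); print('t',s['t'],s['tcp_pos'].round(4),'phi',f.round(2),'F',s['ft_force'].round(2),'M',s['torque'].round(2),'dq',np.abs(s['dq']).max().round(3)); return (*s['tcp_pos'],f)
E
python3 - <<'E'
from h import *
p=st(); print(PV, lever(0,0), lever(.3,0))
rows([lever(0,.008),lever(0,.002)]+[lever(t,0) for t in (.03,.06,.1,.14,.18,.22,.25,.27,.29,.3,.31)],p)
E
```

```text
t 4.2 [0.6171 0.1763 0.1036] phi 110.0 F [-0.03 -0.51  0.1 ] M [ 0.01 -0.14  0.02] dq 0.012
[0.54008788 0.26066773] (np.float64(0.5947938524157181), np.float64(0.16884040286651342), 0.104, np.float64(110.0)) (np.float64(0.5652136625749709), np.float64(0.1567750146645011), 0.104, np.float64(92.8112661460753))
[0.0006, -0.0155, -0.0004] [-0.0, 0.0, -0.0001]
[0.0006, -0.0215, -0.0004] [-0.0, 0.0, -0.0001]
[0.0001, -0.0267, -0.0004] [0.0, -0.0, 0.0299]
[-0.0004, -0.0298, -0.0004] [-0.0, -0.0, 0.0599]
[-0.0009, -0.0341, -0.0004] [0.0, -0.0, 0.0999]
[-0.0012, -0.0383, -0.0004] [0.0, -0.0, 0.1399]
[-0.0013, -0.0426, -0.0004] [0.0, -0.0, 0.1799]
[-0.0012, -0.0469, -0.0004] [0.0, -0.0, 0.2199]
[-0.0011, -0.0501, -0.0004] [0.0, -0.0, 0.2499]
[-0.0009, -0.0522, -0.0004] [-0.0, -0.0, 0.2699]
[-0.0007, -0.0544, -0.0004] [0.0, -0.0, 0.2899]
[-0.0006, -0.0554, -0.0004] [0.0, -0.0, 0.2999]
[-0.0005, -0.0565, -0.0004] [-0.0, -0.0, 0.3099]
```

>>> move_arm:
  increments:
    - {"ax": 0,"ay": 0,"az": 0,"tx": 0,"ty": -0.008,"tz": 0,"fingers": 0}
    - {"ax": 0,"ay": 0,"az": 0,"tx": 0,"ty": -0.015,"tz": 0,"fingers": 0}
    - {"ax": 0,"ay": 0,"az": 0,"tx": 0,"ty": -0.019,"tz": 0,"fingers": 0}
    - {"ax": 0,"ay": 0,"az": 0,"tx": 0,"ty": -0.0215,"tz": 0,"fingers": 0}
    - {"ax": 0,"ay": 0,"az": 0.015,"tx": 0,"ty": -0.025,"tz": 0,"fingers": 0}
    - {"ax": 0,"ay": 0,"az": 0.04,"tx": 0,"ty": -0.028,"tz": 0,"fingers": 0}
    - {"ax": 0,"ay": 0,"az": 0.07,"tx": -0.0005,"ty": -0.031,"tz": 0,"fingers": 0}
    - {"ax": 0,"ay": 0,"az": 0.1,"tx": -0.001,"ty": -0.034,"tz": 0,"fingers": 0}
    - {"ax": 0,"ay": 0,"az": 0.1,"tx": -0.001,"ty": -0.034,"tz": 0,"fingers": 0}
    - {"ax": 0,"ay": 0,"az": 0.1,"tx": -0.001,"ty": -0.034,"tz": 0,"fingers": 0}

```text
t: 5.2
tcp_pos: [0.5857, 0.1639, 0.1037]
ee_rot: [0.614, 0.789, 0.0, 0.0]
ft_force: [3.5, 1.1, -1.2]
width: 0.0006
```

```bash
python3 - <<'E'
from h import *
p=st(); print(lever(.1,0))
rows([lever(t,0) for t in (.14,.18,.22,.25,.27,.29,.3,.31)],lever(.1,0))
E
```

```text
t 5.2 [0.5857 0.1639 0.1037] phi 104.28 F [ 3.53  1.08 -1.25] M [ 0.24 -0.86  0.04] dq 0.004
(np.float64(0.5853531151156213), np.float64(0.1638376733487731), 0.104, np.float64(104.27042204869177))
[-0.0007, -0.0042, -0.0] [0.0, -0.0, 0.04]
[-0.0013, -0.0085, -0.0] [0.0, -0.0, 0.08]
[-0.0016, -0.0127, -0.0] [-0.0, -0.0, 0.12]
[-0.0018, -0.0159, -0.0] [-0.0, -0.0, 0.15]
[-0.0019, -0.0181, -0.0] [0.0, -0.0, 0.17]
[-0.0019, -0.0202, -0.0] [0.0, -0.0, 0.19]
[-0.0019, -0.0213, -0.0] [0.0, -0.0, 0.2]
[-0.0019, -0.0223, -0.0] [0.0, -0.0, 0.21]
```

Contact force is 3.7 N outwards, which fits the spring. I'll press on to about 0.25 rad.

>>> move_arm:
  increments:
    - {"ax": 0,"ay": 0,"az": 0.02,"tx": -0.0004,"ty": -0.002,"tz": 0,"fingers": 0}
    - {"ax": 0,"ay": 0,"az": 0.04,"tx": -0.0007,"ty": -0.004,"tz": 0,"fingers": 0}
    - {"ax": 0,"ay": 0,"az": 0.06,"tx": -0.001,"ty": -0.0065,"tz": 0,"fingers": 0}
    - {"ax": 0,"ay": 0,"az": 0.08,"tx": -0.0013,"ty": -0.0085,"tz": 0,"fingers": 0}
    - {"ax": 0,"ay": 0,"az": 0.1,"tx": -0.0015,"ty": -0.0105,"tz": 0,"fingers": 0}
    - {"ax": 0,"ay": 0,"az": 0.12,"tx": -0.0016,"ty": -0.0127,"tz": 0,"fingers": 0}
    - {"ax": 0,"ay": 0,"az": 0.135,"tx": -0.0017,"ty": -0.0143,"tz": 0,"fingers": 0}
    - {"ax": 0,"ay": 0,"az": 0.15,"tx": -0.0018,"ty": -0.016,"tz": 0,"fingers": 0}
    - {"ax": 0,"ay": 0,"az": 0.15,"tx": -0.0018,"ty": -0.016,"tz": 0,"fingers": 0}
    - {"ax": 0,"ay": 0,"az": 0.15,"tx": -0.0018,"ty": -0.016,"tz": 0,"fingers": 0}

```text
t: 6.2
tcp_pos: [0.5708, 0.1584, 0.1037]
ee_rot: [0.672, 0.741, 0.001, 0.0]
ft_force: [5.9, 2.7, -1.7]
width: 0.0007
```

```bash
python3 - <<'E'
from h import *
p=st(); print(lever(.25,0))
for i in range(3): r.capture('scene'); st()
rows([lever(t,0) for t in (.27,.29,.3,.31,.32,.33,.34)],lever(.25,0))
E
```

```text
t 6.2 [0.5708 0.1584 0.1037] phi 95.63 F [ 5.85  2.73 -1.69] M [ 0.47 -1.37  0.02] dq 0.003
(np.float64(0.5703747332605363), np.float64(0.15816061899244546), 0.104, np.float64(95.67605512172942))
t 6.25 [0.5709 0.1583 0.1037] phi 95.63 F [ 5.88  2.8  -2.16] M [ 0.5  -1.39  0.06] dq 0.002
t 6.3 [0.5709 0.1583 0.1037] phi 95.63 F [ 6.04  2.83 -2.39] M [ 0.5  -1.4   0.07] dq 0.002
t 6.35 [0.5708 0.1583 0.1037] phi 95.63 F [ 5.51  2.01 -2.04] M [ 0.48 -1.37  0.03] dq 0.001
[-0.0004, -0.0021, -0.0] [0.0, -0.0, 0.02]
[-0.0007, -0.0042, -0.0] [0.0, -0.0, 0.04]
[-0.0009, -0.0053, -0.0] [0.0, -0.0, 0.05]
[-0.001, -0.0063, -0.0] [0.0, -0.0, 0.06]
[-0.0011, -0.0074, -0.0] [0.0, -0.0, 0.07]
[-0.0013, -0.0085, -0.0] [0.0, -0.0, 0.08]
[-0.0014, -0.0095, -0.0] [0.0, -0.0, 0.09]
```

>>> move_arm:
  increments:
    - {"ax": 0,"ay": 0,"az": 0.01,"tx": -0.0002,"ty": -0.001,"tz": 0,"fingers": 0}
    - {"ax": 0,"ay": 0,"az": 0.02,"tx": -0.0004,"ty": -0.002,"tz": 0,"fingers": 0}
    - {"ax": 0,"ay": 0,"az": 0.03,"tx": -0.0005,"ty": -0.003,"tz": 0,"fingers": 0}
    - {"ax": 0,"ay": 0,"az": 0.04,"tx": -0.0007,"ty": -0.004,"tz": 0,"fingers": 0}
    - {"ax": 0,"ay": 0,"az": 0.05,"tx": -0.0009,"ty": -0.005,"tz": 0,"fingers": 0}
    - {"ax": 0,"ay": 0,"az": 0.05,"tx": -0.001,"ty": -0.006,"tz": 0,"fingers": 0}
    - {"ax": 0,"ay": 0,"az": 0.05,"tx": -0.001,"ty": -0.007,"tz": 0,"fingers": 0}
    - {"ax": 0,"ay": 0,"az": 0.05,"tx": -0.001,"ty": -0.008,"tz": 0,"fingers": 0}
    - {"ax": 0,"ay": 0,"az": 0.05,"tx": -0.001,"ty": -0.0085,"tz": 0,"fingers": 0}
    - {"ax": 0,"ay": 0,"az": 0.05,"tx": -0.001,"ty": -0.0085,"tz": 0,"fingers": 0}

```text
t: 7.35
tcp_pos: [0.563, 0.1567, 0.1038]
ee_rot: [0.69, 0.724, 0.002, 0.001]
ft_force: [7.1, 1.7, -3.3]
width: 0.0006
```

>>> move_arm:
  increments:
    - {"ax": 0,"ay": 0,"az": 0,"tx": 0,"ty": -0.0005,"tz": 0,"fingers": 0}
    - {"ax": 0,"ay": 0,"az": 0,"tx": 0,"ty": -0.001,"tz": 0,"fingers": 0}
    - {"ax": 0,"ay": 0,"az": 0,"tx": 0,"ty": -0.0015,"tz": 0,"fingers": 0}
    - {"ax": 0,"ay": 0,"az": 0,"tx": 0,"ty": -0.002,"tz": 0,"fingers": 0}
    - {"ax": 0,"ay": 0,"az": 0,"tx": 0,"ty": -0.0025,"tz": 0,"fingers": 0}
    - {"ax": 0,"ay": 0,"az": 0,"tx": 0,"ty": -0.003,"tz": 0,"fingers": 0}
    - {"ax": 0,"ay": 0,"az": 0,"tx": 0,"ty": -0.003,"tz": 0,"fingers": 0}
    - {"ax": 0,"ay": 0,"az": 0,"tx": 0,"ty": -0.003,"tz": 0,"fingers": 0}
    - {"ax": 0,"ay": 0,"az": 0,"tx": 0,"ty": -0.003,"tz": 0,"fingers": 0}
    - {"ax": 0,"ay": 0,"az": 0,"tx": 0,"ty": -0.003,"tz": 0,"fingers": 0}

```text
t: 8.35
tcp_pos: [0.561, 0.1565, 0.1039]
ee_rot: [0.69, 0.724, 0.002, 0.001]
ft_force: [9.6, 3.2, -5.2]
width: 0.0003
```

>>> move_arm:
  increments:
    - {"ax": 0,"ay": 0,"az": 0,"tx": 0,"ty": -0.0005,"tz": 0,"fingers": 0}
    - {"ax": 0,"ay": 0,"az": 0,"tx": 0,"ty": -0.001,"tz": 0,"fingers": 0}
    - {"ax": 0,"ay": 0,"az": 0,"tx": 0,"ty": -0.0015,"tz": 0,"fingers": 0}
    - {"ax": 0,"ay": 0,"az": 0,"tx": 0,"ty": -0.002,"tz": 0,"fingers": 0}
    - {"ax": 0,"ay": 0,"az": 0,"tx": 0,"ty": -0.002,"tz": 0,"fingers": 0}
    - {"ax": 0,"ay": 0,"az": 0,"tx": 0,"ty": -0.002,"tz": 0,"fingers": 0}
    - {"ax": 0,"ay": 0,"az": 0,"tx": 0,"ty": -0.002,"tz": 0,"fingers": 0}
    - {"ax": 0,"ay": 0,"az": 0,"tx": 0,"ty": -0.002,"tz": 0,"fingers": 0}
    - {"ax": 0,"ay": 0,"az": 0,"tx": 0,"ty": -0.002,"tz": 0,"fingers": 0}
    - {"ax": 0,"ay": 0,"az": 0,"tx": 0,"ty": -0.002,"tz": 0,"fingers": 0}

```text
t: 9.35
tcp_pos: [0.5608, 0.1564, 0.1042]
ee_rot: [0.69, 0.724, 0.004, 0.002]
ft_force: [14.4, 3.8, -7.0]
width: 0.0004
```

```bash
python3 - <<'E'
from h import *
p=st()
a=cap('scene','s3'); P=pts(a)
m=(P[...,2]>.105)&(P[...,2]<.135)&(a['img'].min(-1)>110)&(P[...,1]>.06)&(P[...,1]<.25)&(P[...,0]>.52)&(P[...,0]<.62)
X=P[m]; X=X[np.argsort(X[:,1])]; print(X[::10].round(3).tolist())
cv2.imwrite('pics/crop4.png',cv2.resize(a['img'][110:260,250:450],(800,600),interpolation=2)[:,:,::-1])
E
```

```text
t 9.35 [0.5608 0.1564 0.1042] phi 92.71 F [14.37  3.8  -7.01] M [ 0.73 -3.08 -0.08] dq 0.001
[[0.521, 0.06, 0.131], [0.528, 0.064, 0.116], [0.526, 0.067, 0.117], [0.526, 0.069, 0.119], [0.521, 0.072, 0.128], [0.557, 0.102, 0.125], [0.559, 0.107, 0.126], [0.546, 0.113, 0.124], [0.551, 0.122, 0.124], [0.55, 0.131, 0.129], [0.549, 0.229, 0.121], [0.54, 0.233, 0.126], [0.538, 0.236, 0.127], [0.548, 0.239, 0.119], [0.54, 0.242, 0.128], [0.548, 0.245, 0.124], [0.531, 0.248, 0.135], [0.555, 0.25, 0.109]]
```

View pics/crop4.png

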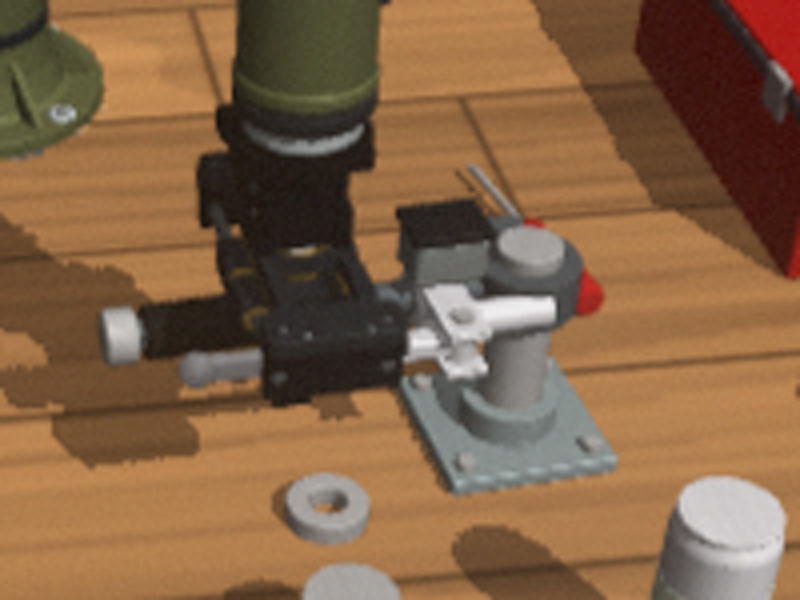

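The TCP has stalled and the force is rising (10 to 15 N), so the lever is at its stop. The picture shows the ball end (px 195,368) short of the grip and the body clear of the reservoir. Now I'll let it out fully.

```bash
python3 - <<'E'
from h import *
rows([lever(t,g) for t,g in((.3,0),(.26,0),(.22,0),(.18,0),(.14,0),(.1,0),(.05,0),(0,0),(0,.006),(0,.012))],(.5578,.1562,.1037,92.7))
E
```

```text
[0.0002, 0.0074, -0.0003] [0.0, 0.0, -0.0019]
[0.0011, 0.0116, -0.0003] [-0.0, 0.0, -0.0419]
[0.0022, 0.0158, -0.0003] [-0.0, 0.0, -0.0819]
[0.0034, 0.0199, -0.0003] [-0.0, 0.0, -0.1219]
[0.0048, 0.0239, -0.0003] [-0.0, 0.0, -0.1619]
[0.0063, 0.0279, -0.0003] [0.0, 0.0, -0.2019]
[0.0085, 0.0328, -0.0003] [-0.0, 0.0, -0.2519]
[0.0109, 0.0375, -0.0003] [0.0, 0.0, -0.3019]
[0.0127, 0.0433, -0.0003] [0.0, 0.0, -0.3019]
[0.0145, 0.049, -0.0003] [0.0, 0.0, -0.3019]
```

>>> move_arm:
  increments:
    - {"ax": 0,"ay": 0,"az": 0,"tx": 0,"ty": 0.004,"tz": 0,"fingers": 0}
    - {"ax": 0,"ay": 0,"az": -0.04,"tx": 0.001,"ty": 0.0095,"tz": 0,"fingers": 0}
    - {"ax": 0,"ay": 0,"az": -0.08,"tx": 0.002,"ty": 0.015,"tz": 0,"fingers": 0}
    - {"ax": 0,"ay": 0,"az": -0.12,"tx": 0.003,"ty": 0.02,"tz": 0,"fingers": 0}
    - {"ax": 0,"ay": 0,"az": -0.16,"tx": 0.005,"ty": 0.024,"tz": 0,"fingers": 0}
    - {"ax": 0,"ay": 0,"az": -0.2,"tx": 0.006,"ty": 0.028,"tz": 0,"fingers": 0}
    - {"ax": 0,"ay": 0,"az": -0.25,"tx": 0.0085,"ty": 0.033,"tz": 0,"fingers": 0}
    - {"ax": 0,"ay": 0,"az": -0.3,"tx": 0.011,"ty": 0.0375,"tz": 0,"fingers": 0}
    - {"ax": 0,"ay": 0,"az": -0.3,"tx": 0.013,"ty": 0.043,"tz": 0,"fingers": 0}
    - {"ax": 0,"ay": 0,"az": -0.3,"tx": 0.0145,"ty": 0.049,"tz": 0,"fingers": 0}

```text
t: 10.4
tcp_pos: [0.6041, 0.1724, 0.1029]
ee_rot: [0.574, 0.819, -0.001, -0.001]
ft_force: [0.4, 0.7, -0.1]
width: 0.0002
```

```bash
python3 - <<'E'
from h import *
for i in range(6): r.capture('scene')
p=st()
a=cap('scene','s4'); P=pts(a); a0=np.load('s1.npz');P0=pts(a0)
for n,c,Q in (('rest',a0,P0),('now',a,P),('stop',*(lambda c:(c,pts(c)))(np.load('s3.npz')))):
    m=(Q[...,2]>.105)&(Q[...,2]<.135)&(c['img'].min(-1)>100)&(Q[...,1]>.085)&(Q[...,1]<.123)&(Q[...,0]>.53)&(Q[...,0]<.63)
    v,u=np.nonzero(m); print(n,m.sum(),u.mean().round(1),v.mean().round(1),Q[m].mean(0).round(4))
E
```

```text
t 10.7 [0.6046 0.1726 0.1033] phi 109.98 F [-0.64 -0.62  0.92] M [ 0.01 -0.12  0.02] dq 0.002
rest 68 306.4 213.8 [0.6006 0.1121 0.1244]
now 71 306.2 213.9 [0.6006 0.1118 0.1243]
stop 59 301.5 200.7 [0.5532 0.1085 0.1253]
```

The lever is back at rest: the ball blob is at px (306,214), as at the start, after 47 mm of travel at the ball, which equals 0.30 rad × 158 mm. Now the second press, retracing the same path.

```bash
python3 - <<'E'
from h import *
rows([lever(0,0),lever(.05,0),lever(.1,0),lever(.15,0),lever(.2,0),lever(.25,0),lever(.28,0),(.5655,.157,.1037,92.7),(.563,.1567,.1037,92.7),(.5605,.1565,.1037,92.7),(.5578,.1562,.1037,92.7)],(.6046,.1726,.1037,110))
E
```

```text
[-0.0002, -0.0105, -0.0003] [0.0, 0.0, 0.0]
[-0.001, -0.0158, -0.0003] [-0.0, -0.0, 0.05]
[-0.0017, -0.0211, -0.0003] [-0.0, -0.0, 0.1]
[-0.002, -0.0264, -0.0003] [0.0, -0.0, 0.15]
[-0.0021, -0.0318, -0.0003] [0.0, -0.0, 0.2]
[-0.0019, -0.0371, -0.0003] [-0.0, -0.0, 0.25]
[-0.0016, -0.0403, -0.0003] [-0.0, -0.0, 0.28]
[-0.0013, -0.0421, -0.0] [0.0, -0.0, 0.3019]
[-0.0007, -0.0445, -0.0] [0.0, -0.0, 0.3019]
[-0.0, -0.0469, -0.0] [0.0, -0.0, 0.3019]
[0.0006, -0.0496, -0.0] [0.0, -0.0, 0.3019]
```

>>> move_arm:
  increments:
    - {"ax": 0,"ay": 0,"az": 0,"tx": 0,"ty": -0.006,"tz": 0,"fingers": 0}
    - {"ax": 0,"ay": 0,"az": 0,"tx": 0,"ty": -0.0105,"tz": 0,"fingers": 0}
    - {"ax": 0,"ay": 0,"az": 0.05,"tx": -0.001,"ty": -0.016,"tz": 0,"fingers": 0}
    - {"ax": 0,"ay": 0,"az": 0.1,"tx": -0.0017,"ty": -0.021,"tz": 0,"fingers": 0}
    - {"ax": 0,"ay": 0,"az": 0.15,"tx": -0.002,"ty": -0.0265,"tz": 0,"fingers": 0}
    - {"ax": 0,"ay": 0,"az": 0.2,"tx": -0.002,"ty": -0.032,"tz": 0,"fingers": 0}
    - {"ax": 0,"ay": 0,"az": 0.25,"tx": -0.002,"ty": -0.037,"tz": 0,"fingers": 0}
    - {"ax": 0,"ay": 0,"az": 0.28,"tx": -0.0016,"ty": -0.04,"tz": 0,"fingers": 0}
    - {"ax": 0,"ay": 0,"az": 0.3,"tx": -0.0013,"ty": -0.042,"tz": 0,"fingers": 0}
    - {"ax": 0,"ay": 0,"az": 0.3,"tx": -0.0013,"ty": -0.042,"tz": 0,"fingers": 0}

```text
t: 11.75
tcp_pos: [0.5682, 0.1577, 0.1044]
ee_rot: [0.69, 0.724, 0.003, 0.002]
ft_force: [5.9, 2.3, -2.8]
width: 0.0008
```

>>> move_arm:
  increments:
    - {"ax": 0,"ay": 0,"az": 0,"tx": 0,"ty": -0.001,"tz": 0,"fingers": 0}
    - {"ax": 0,"ay": 0,"az": 0,"tx": 0,"ty": -0.002,"tz": 0,"fingers": 0}
    - {"ax": 0,"ay": 0,"az": 0,"tx": 0,"ty": -0.003,"tz": 0,"fingers": 0}
    - {"ax": 0,"ay": 0,"az": 0,"tx": 0,"ty": -0.004,"tz": 0,"fingers": 0}
    - {"ax": 0,"ay": 0,"az": 0,"tx": 0,"ty": -0.005,"tz": 0,"fingers": 0}
    - {"ax": 0,"ay": 0,"az": 0,"tx": 0,"ty": -0.006,"tz": 0,"fingers": 0}
    - {"ax": 0,"ay": 0,"az": 0,"tx": 0,"ty": -0.007,"tz": 0,"fingers": 0}
    - {"ax": 0,"ay": 0,"az": 0,"tx": 0,"ty": -0.008,"tz": 0,"fingers": 0}
    - {"ax": 0,"ay": 0,"az": 0,"tx": 0,"ty": -0.008,"tz": 0,"fingers": 0}
    - {"ax": 0,"ay": 0,"az": 0,"tx": 0,"ty": -0.008,"tz": 0,"fingers": 0}

```text
t: 12.75
tcp_pos: [0.5612, 0.1569, 0.1044]
ee_rot: [0.69, 0.724, 0.003, 0.002]
ft_force: [8.0, 0.6, -4.4]
width: 0.0005
```

```bash
python3 - <<'E'
from h import *
for i in range(4): r.capture('top')
p=st()
c=cap('scene','s5'); Q=pts(c)
m=(Q[...,2]>.105)&(Q[...,2]<.135)&(c['img'].min(-1)>100)&(Q[...,1]>.085)&(Q[...,1]<.123)&(Q[...,0]>.53)&(Q[...,0]<.63)
v,u=np.nonzero(m); print(m.sum(),u.mean().round(1),v.mean().round(1),Q[m].mean(0).round(4))
E
```

```text
t 12.95 [0.5612 0.1569 0.1044] phi 92.76 F [ 8.57  1.3  -3.11] M [ 0.29 -1.85 -0.01] dq 0.001
59 301.6 200.9 [0.5536 0.1087 0.1252]
```

View pics/s5.png

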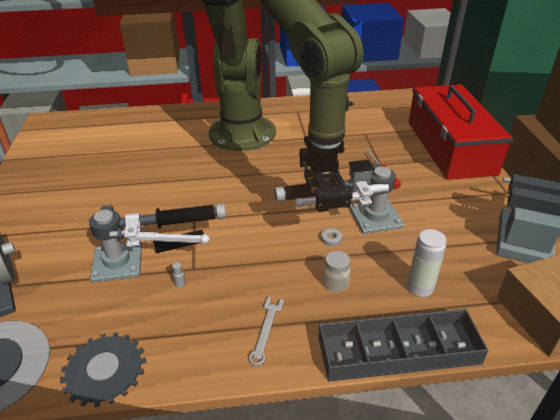

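Nearly on the stop, at 8.6 N. I'll push 3 mm more command so it holds firmly, as in the first press. The picture shows the clutch lever and the loose items unmoved.

>>> move_arm:
  increments:
    - {"ax": 0,"ay": 0,"az": 0,"tx": 0,"ty": -0.0005,"tz": 0,"fingers": 0}
    - {"ax": 0,"ay": 0,"az": 0,"tx": 0,"ty": -0.001,"tz": 0,"fingers": 0}
    - {"ax": 0,"ay": 0,"az": 0,"tx": 0,"ty": -0.0015,"tz": 0,"fingers": 0}
    - {"ax": 0,"ay": 0,"az": 0,"tx": 0,"ty": -0.002,"tz": 0,"fingers": 0}
    - {"ax": 0,"ay": 0,"az": 0,"tx": 0,"ty": -0.0025,"tz": 0,"fingers": 0}
    - {"ax": 0,"ay": 0,"az": 0,"tx": 0,"ty": -0.003,"tz": 0,"fingers": 0}
    - {"ax": 0,"ay": 0,"az": 0,"tx": 0,"ty": -0.003,"tz": 0,"fingers": 0}
    - {"ax": 0,"ay": 0,"az": 0,"tx": 0,"ty": -0.003,"tz": 0,"fingers": 0}
    - {"ax": 0,"ay": 0,"az": 0,"tx": 0,"ty": -0.003,"tz": 0,"fingers": 0}
    - {"ax": 0,"ay": 0,"az": 0,"tx": 0,"ty": -0.003,"tz": 0,"fingers": 0}

```text
t: 14.0
tcp_pos: [0.5607, 0.1568, 0.1049]
ee_rot: [0.69, 0.724, 0.005, 0.004]
ft_force: [14.3, 2.2, -7.1]
width: 0.0007
```

```bash
python3 - <<'E'
from h import *
st(); c=cap('scene','s6'); Q=pts(c)
m=(Q[...,2]>.105)&(Q[...,2]<.135)&(c['img'].min(-1)>100)&(Q[...,1]>.085)&(Q[...,1]<.123)&(Q[...,0]>.53)&(Q[...,0]<.63)
print(m.sum(),Q[m].mean(0).round(4)); st()
E
```

```text
t 14.0 [0.5607 0.1568 0.1049] phi 92.73 F [14.25  2.24 -7.11] M [ 0.47 -3.14 -0.01] dq 0.002
60 [0.5534 0.108  0.1253]
t 14.05 [0.5608 0.1568 0.1049] phi 92.74 F [14.85  2.64 -5.99] M [ 0.46 -3.04  0.02] dq 0.002
```

```bash
python3 -c "
from h import *
print(r.job_done())"
```

```text
the job is handed in; nothing more can be done
None
```

I pressed the front brake lever to its stop, let it come fully out, then pressed it to the stop again. I handed the job in at about 14 s with the lever held there. The brake is the half-bar with the box-shaped reservoir, on the robot's left. The fingers stayed shut and outside the lever throughout, gripping nothing.

- **First press:** the fingers stalled at the stop while the force rose from 10 to 15 N. The lever's ball end had moved 47 mm, which matches 0.30 rad.
- **Release:** the contact force fell to about zero, and the ball end was back within 0.3 mm of where it started.
- **Second press:** the fingers stalled at the same place, holding with about 15 N sideways, well under the 60 N limit. The ball end was within 0.5 mm of its position at the first stop.
- **Other things:** in the last picture I viewed, taken just before the final 3 mm of push, the clutch lever and the loose items looked unmoved. The gripper body passed above the rubber grip, and nothing in the forces suggested it touched.

**Disagreements:** contact came 5–6 mm later than the given finger size implied, because the fingers are thinner near the tips. At the stop there is also an unexplained downward force of about 6–7 N on the tool, perhaps from that taper or from friction. I could not read the lever angle directly, so "at the stop" rests on the force, the stall and the camera.

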